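Sort the angle brackets into their trays

TASK

Sort the three aluminium angle brackets (one upright leg each) on the clamp bench by length: put the longest into the longest white tray, the middle one into the middle tray and the shortest into the shortest tray. Each must stand foot down, flat on its tray's floor, with its length in line with the tray's long side. Leave the mug, the C-clamp, the flat plate and the U-channel where they lie.

Things in the scene. Friction and masses are not known exactly. Their poses are not given: they have to be found in the camera images.
- bracket_long: Longest of three loose angle brackets of heavy aluminium angle, L-shaped in section, 90 mm long, about 126 g. It stands on its foot (90 x 28 mm, 8 mm thick); one leg, 8 mm thick, rises along a long edge to 45 mm above the underside. Origin: centre of the foot's underside. x along the length, z up; the leg is on the -y side, its mid-plane at y = -10 mm.
- bracket_mid: Middle of three loose angle brackets of heavy aluminium angle, L-shaped in section, 70 mm long, about 98 g. It stands on its foot (70 x 28 mm, 8 mm thick); one leg, 8 mm thick, rises along a long edge to 45 mm above the underside. Origin: centre of the foot's underside. x along the length, z up; the leg is on the -y side, its mid-plane at y = -10 mm.
- bracket_short: Shortest of three loose angle brackets of heavy aluminium angle, L-shaped in section, 50 mm long, about 70 g. It stands on its foot (50 x 28 mm, 8 mm thick); one leg, 8 mm thick, rises along a long edge to 45 mm above the underside. Origin: centre of the foot's underside. x along the length, z up; the leg is on the -y side, its mid-plane at y = -10 mm.
- tray_long: Longest of three shallow white plastic trays, open on top, fixed to the bench: 116 x 54 mm outside, 110 x 48 mm inside, rim 12 mm high, walls 3 mm, floor 3 mm thick. Origin: centre of its underside, on the bench; x along its long side, z up. It can lie at any yaw up to about 70 degrees either way.
- tray_mid: Middle of three shallow white plastic trays, open on top, fixed to the bench: 96 x 54 mm outside, 90 x 48 mm inside, rim 12 mm high, walls 3 mm, floor 3 mm thick. Origin: centre of its underside, on the bench; x along its long side, z up. It can lie at any yaw up to about 70 degrees either way.
- tray_short: Shortest of three shallow white plastic trays, open on top, fixed to the bench: 76 x 54 mm outside, 70 x 48 mm inside, rim 12 mm high, walls 3 mm, floor 3 mm thick. Origin: centre of its underside, on the bench; x along its long side, z up. It can lie at any yaw up to about 70 degrees either way.
- mug: Small stainless steel mug standing upright, 66 mm across, 72 mm high, with a handle on its +y side reaching about 60 mm from the axis. Origin: centre of its underside. Loose bystander, to be left alone.
- clamp: Blue C-clamp with a steel screw, lying flat, about 100 x 60 mm and 20 mm high. Origin: about the middle of its footprint, at bench height; x along the screw. Loose bystander, to be left alone.
- flat_plate: Flat aluminium plate with four holes, 90 x 28 mm, 6 mm thick, with no upright leg: not an angle bracket. Origin: centre of its underside, x along its length. Loose bystander, to be left alone.
- channel: Offcut of aluminium U-channel, 70 mm long (x), 44 mm wide, with two upright walls 30 mm high: not an angle bracket. Origin: centre of its underside. Loose bystander, to be left alone.

How it is judged:
At the end, for the whole second after the job is handed in: Each bracket foot down (0.08 rad) on the floor of the tray of its rank in length, underside 1 to 6 mm above the bench, centre within 15 mm of the tray's, length within 0.25 rad of its long side, released, at rest. Mug, C-clamp, flat plate and U-channel within 20 mm of their starts (horizontal distance between bracket_long and tray_long below 0.015 m and z of bracket_long in the frame of tray_long between 0.001 and 0.006 m and angle between each of bracket_long, bracket_mid, bracket_short's own z axis and vertical below 0.08 rad and angle between the x axis of bracket_long and the x axis of tray_long, either way round below 0.25 rad and linear speed of each of bracket_long, bracket_mid, bracket_short below 0.01 m/s and angular speed of each of bracket_long, bracket_mid, bracket_short below 0.1 rad/s and horizontal distance between bracket_mid and tray_mid below 0.015 m and z of bracket_mid in the frame of tray_mid between 0.001 and 0.006 m and angle between the x axis of bracket_mid and the x axis of tray_mid, either way round below 0.25 rad and horizontal distance between bracket_short and tray_short below 0.015 m and z of bracket_short in the frame of tray_short between 0.001 and 0.006 m and angle between the x axis of bracket_short and the x axis of tray_short, either way round below 0.25 rad and distance of each of mug, clamp, flat_plate, channel from where it was at the start of the episode below 0.02 m); the robot touches nothing.
It fails at once if the mug is pushed or carried more than 20 mm from its place (distance of mug from where it was at the start of the episode above 0.02 m).
It fails at once if the C-clamp is pushed or carried more than 20 mm from its place (distance of clamp from where it was at the start of the episode above 0.02 m).
It fails at once if the flat plate is pushed or carried more than 20 mm from its place (distance of flat_plate from where it was at the start of the episode above 0.02 m).
It fails at once if the U-channel is pushed or carried more than 20 mm from its place (distance of channel from where it was at the start of the episode above 0.02 m).
It also fails if it takes over 88 s, if anything falls off the work surface, if the arm or the gripper's body presses on something with over 40 N, if the wrist force passes 120 N, or if a joint passes its speed limit or range.

ROBOT

A 7-joint arm with a two-finger parallel gripper is mounted at the origin on the work surface. World frame = base frame: x ahead of the robot, y to its left, z up, the work surface at z = 0. Lengths are in m, angles in rad, forces in N, time in s.
With the tool pointing down it reaches from about 0.425 to 0.925 m from the base axis. Payload 6.8 kg.
Tool frame: the origin (TCP) lies at the very end of the fingers, on their centre line; the grasp point (between the pads) lies 19 mm behind it; z points along the fingers, y is the line along which they close (so a half turn about z gives the same grasp; the last joint's range is limited). The gripper opens to 88 mm and grips with 3 to 60 N. Pads are 20 mm wide; open, the fingers measure 115 mm over their backs; the gripper's body (75 mm by 178 mm) begins 61 mm behind the grasp point.
Start: joints at [1.188, 0.477, 0.022, 1.555, -0.011, 1.109, -0.083], TCP at [0.183, -0.65, 0.223] pointing down, gripper open.
Joint ranges: [-2.96, 2.96], [-0.34, 2.1], [-1.41, 1.46], [0.24, 2.44], [-1.37, 4.51], [0.17, 1.92], [-2.96, 2.96]. Speed limits (rad/s): [2.39, 2.39, 3.14, 3.14, 3.14, 3.14, 3.14].

INTERFACE

Orientations are given as [roll, pitch, yaw] about the fixed x, y, z axes, in that order (R = Rz(yaw) Ry(pitch) Rx(roll)).
In Python, from station import bot, vision, probe_bus gives the robot as it stands (bot), with the cameras (vision) and the readings (probe_bus).
- The arm moves only by the shell command python3 drive.py 'ROWS'. ROWS is rows parted by semicolons, their numbers by spaces, 1 to 8 of them, each of 5 numbers: the finger opening in m, then dx, dy, dz in m, then a turn about the tool's z in rad; each row is the pose to reach, as a shift and turn from the pose commanded when the command began, along the tool's axes at that moment; what a row does not reach only later rows make up. A row lasts 1/8 s, in which the tool goes at most 0.0625 m and 0.188 rad, less where a joint would pass 70% of its speed; a pose out of reach is approached as far as the arm can. The fingers move at their own pace and stop on an object; the grip force is fixed at half the most. Time passes only in rows, so rows that do not move let the fingers close. It prints the time, the measured TCP pose, the force, the opening and the grip force at its end.
- probe_bus.get_state(): the state, without advancing time (a new reading comes with each control period).
- vision.capture(name): name is "scene" or "top"; returns a dict with "pixels" (384x512x3 uint8, red, green, blue), "mtx" (3x3 intrinsics, pixels), "k1" (the pictures are not rectified: a ray, as slopes to the right and down, at radius r is drawn at 1 + k1 r^2 times it, then the intrinsics apply), "R" (3x3) and "t" (3): a world point X has camera coordinates R X + t. Camera axes: x right, y down, z forward; pixel columns grow to the right and rows downward; lengths in m; the calibration is good to about 2 mm. A picture is of the moment at which its call begins. There is no depth.
- bot.sign_off(): hands the job in; it is judged then, once.
The state is a dict: "t": time; "joints": joint angles; "qvel": joint speeds; "joint_torque": joint torques, N m; "position": TCP position; "orientation": TCP orientation; "contact_force": force on the tool from outside, world axes, zero at the start; "wrist_torque": the same for the moment, N m; "grip_width": finger opening in m; "grip_force": force on a finger pad.
Only numpy, scipy, OpenCV 4.12 (cv2) and the standard library are available. Lean on these libraries where they do the work, as an engineer would, in place of code of your own. Each camera call takes 0.05 s, during which the arm holds its last target. There are 200 camera calls.

## Working session

There is one attempt and no reset: what is moved stays moved. The work goes in short steps, Python scripts to look and compute and a shell command to move; the robot and the scene stay as the last step left them, time stands still between calls to the robot, and variables do not carry over. Pictures are saved under pics/ and viewed, at most 14 in all, crops included, and the job is handed in when it is done.

```bash
ls; mkdir -p pics; python3 - <<'E'
from station import bot, vision, probe_bus
import cv2
for n in("scene","top"):
    c=vision.capture(n); cv2.imwrite(f"pics/{n}0.png",c["pixels"][:,:,::-1]); print(n,c["mtx"],c["k1"],c["R"],c["t"])
s=probe_bus.get_state(); print(s["t"],s["position"],s["orientation"])
E
```

```text
drive.py
pics
station.py
scene [[446.7322019    0.         254.41090105]
 [  0.         446.7322019  191.57802901]
 [  0.           0.           1.        ]] -0.07658633395384457 [[-0.0419118   0.99911816  0.00251218]
 [ 0.62370357  0.02812775 -0.78115471]
 [-0.78053652 -0.03117274 -0.62433245]] [ 0.01497195 -0.30766719  1.39875697]
top [[469.57673553   0.         248.45886828]
 [  0.         469.57673553 194.16719198]
 [  0.           0.           1.        ]] -0.11711825672124287 [[-0.0228906  -0.99972483  0.00512759]
 [-0.99105413  0.02201693 -0.13163195]
 [ 0.13148283 -0.00809485 -0.9912854 ]] [0.00908372 0.54449011 1.26984432]
0.1 [ 0.18301376 -0.64917423  0.2217955 ] [-3.13998275e+00  1.14213195e-04  2.74834514e-01]
```

View pics/scene0.png

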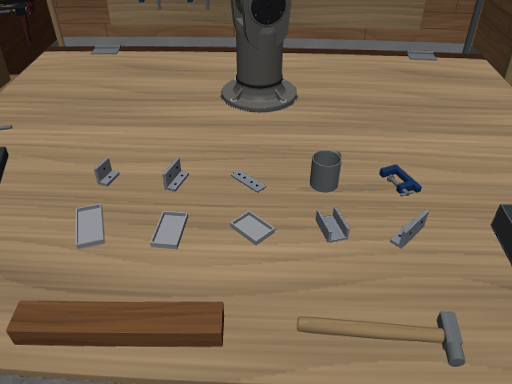

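View pics/top0.png

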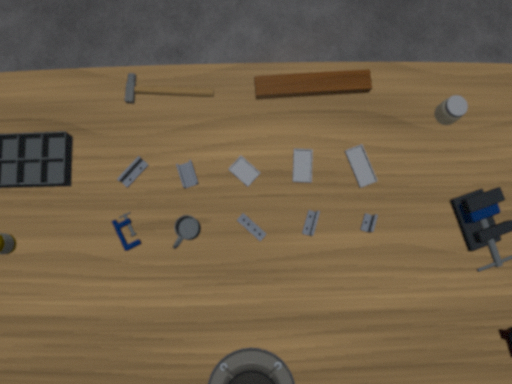

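Top view: brackets are long (133,172), mid (310,223) and short (369,223); trays are long (361,166), mid (303,166) and short (245,171). In the scene view the brackets are at (411,230), (176,177) and (106,174). Next I'll mask the low-saturation blobs and enlarge them.

```bash
cat > h.py <<'E'
import cv2,numpy as np
def cams():
    from station import bot, vision, probe_bus
    return {n:vision.capture(n) for n in("scene","top")}
def slopes(c,uv):
    uv=np.asarray(uv,float).reshape(-1,1,2)
    return cv2.undistortPoints(uv,c["mtx"],np.array([c["k1"],0,0,0.]),
        criteria=(3,50,1e-10)).reshape(-1,2) if True else None
def ray(c,uv):
    s=slopes(c,uv); R=np.array(c["R"]); d=np.c_[s,np.ones(len(s))]@R
    return -R.T@np.array(c["t"]),d
def plane(c,uv,z):
    o,d=ray(c,uv); return o+d*((z-o[2])/d[:,2])[:,None]
def tri(a,ua,b,ub):
    P=[np.c_[np.array(k["R"]),np.array(k["t"])] for k in(a,b)]
    X=cv2.triangulatePoints(P[0],P[1],slopes(a,ua).T,slopes(b,ub).T); return (X[:3]/X[3]).T
def proj(c,X):
    return cv2.projectPoints(np.asarray(X,float).reshape(-1,1,3),cv2.Rodrigues(np.array(c["R"]))[0],np.array(c["t"]),c["mtx"],np.array([c["k1"],0,0,0.]))[0].reshape(-1,2)
def mask(c):
    p=c["pixels"].astype(int); return ((p[...,0]-p[...,2])<22).astype(np.uint8)
E
python3 - <<'E'
from h import *
import pickle
C=cams(); pickle.dump(C,open("c0.pkl","wb"))
for n,(u0,u1,v0,v1) in dict(top=(105,390,140,255),scene=(70,450,145,255)).items():
    c=C[n]; k,l,s,ce=cv2.connectedComponentsWithStats(mask(c))
    for i in range(1,k):
        if 60<s[i,4]<3000 and u0<ce[i,0]<u1 and v0<ce[i,1]<v1:
            ct=cv2.findContours((l==i).astype(np.uint8),0,2)[0][0]
            r=cv2.minAreaRect(ct); B=plane(c,cv2.boxPoints(r),.012)
            print(n,ce[i].round(1),s[i,4],"box mm",(np.linalg.norm(np.diff(B[:3],axis=0),axis=1)*1e3).round(),plane(c,ce[i],.012).round(3)[0])
def crop(n,u,v,w,h,f): return cv2.resize(C[n]["pixels"][v-h//2:v+h//2,u-w//2:u+w//2,::-1],(w*f,h*f),interpolation=cv2.INTER_NEAREST)
r1=[crop("top",*p,44,48,6) for p in((133,172),(310,223),(369,223))]
r2=[crop("scene",*p,44,48,6) for p in((411,230),(176,177),(106,174))]
cv2.imwrite("pics/br.png",np.vstack([np.hstack(r1),np.hstack(r2)]))
r1=[crop("top",*p,44,48,6) for p in((361,166),(303,166),(245,171))]
r2=[crop("scene",*p,44,48,6) for p in((90,226),(170,230),(253,228))]
cv2.imwrite("pics/tr.png",np.vstack([np.hstack(r1),np.hstack(r2)]))
E
```

```text
Traceback (most recent call last):
  File "h.py", line 13, in plane
    o,d=ray(c,uv); return o+d*((z-o[2])/d[:,2])[:,None]
        ~~~^^^^^^
  File "h.py", line 10, in ray
    s=slopes(c,uv); R=np.array(c["R"]); d=np.c_[s,np.ones(len(s))]@R
  File "h.py", line 7, in slopes
    return cv2.undistortPoints(uv,c["mtx"],np.array([c["k1"],0,0,0.]),
           ~~~~~~~~~~~~~~~~~~~^^^^^^^^^^^^^^^^^^^^^^^^^^^^^^^^^^^^^^^^
cv2.error: OpenCV(4.12.0) :-1: error: (-5:Bad argument) in function 'undistortPoints'
> Overload resolution failed:
>  - undistortPoints() got an unexpected keyword argument 'criteria'
>  - undistortPoints() got an unexpected keyword argument 'criteria'
```

```bash
python3 - <<'E'
s=open("h.py").read()
s=s.replace(""",np.array([c["k1"],0,0,0.]),
        criteria=(3,50,1e-10)).reshape(-1,2) if True else None""",""",np.array([c["k1"],0,0,0.])).reshape(-1,2)""")
open("h.py","w").write(s)
E
python3 - <<'E'
from h import *
import pickle
C=pickle.load(open("c0.pkl","rb"))
for n,(u0,u1,v0,v1) in dict(top=(105,390,140,255),scene=(70,450,145,255)).items():
    c=C[n]; k,l,s,ce=cv2.connectedComponentsWithStats(mask(c))
    for i in range(1,k):
        if 60<s[i,4]<3000 and u0<ce[i,0]<u1 and v0<ce[i,1]<v1:
            ct=cv2.findContours((l==i).astype(np.uint8),0,2)[0][0]
            r=cv2.minAreaRect(ct); B=plane(c,cv2.boxPoints(r),.012)
            print(n,ce[i].round(1),s[i,4],"box mm",(np.linalg.norm(np.diff(B[:3],axis=0),axis=1)*1e3).round(),plane(c,ce[i],.012).round(3)[0])
def crop(n,u,v,w,h,f): return cv2.resize(C[n]["pixels"][v-h//2:v+h//2,u-w//2:u+w//2,::-1],(w*f,h*f),interpolation=cv2.INTER_NEAREST)
r1=[crop("top",*p,44,48,6) for p in((133,172),(310,223),(369,223))]
r2=[crop("scene",*p,44,48,6) for p in((411,230),(176,177),(106,174))]
cv2.imwrite("pics/br.png",np.vstack([np.hstack(r1),np.hstack(r2)]))
r1=[crop("top",*p,44,48,6) for p in((361,166),(303,166),(245,171))]
r2=[crop("scene",*p,44,48,6) for p in((90,226),(170,230),(253,228))]
cv2.imwrite("pics/tr.png",np.vstack([np.hstack(r1),np.hstack(r2)]))
E
```

```text
top [360.5 165.5] 763 box mm [ 57. 117.] [ 0.624 -0.328  0.012]
top [302.2 165.4] 640 box mm [97. 55.] [ 0.627 -0.159  0.012]
top [132.4 171.3] 437 box mm [91. 42.] [0.621 0.328 0.012]
top [243.9 170.6] 515 box mm [56. 78.] [0.616 0.008 0.012]
top [187.  174.2] 395 box mm [46. 75.] [0.609 0.171 0.012]
top [310.5 222.4] 295 box mm [74. 33.] [ 0.464 -0.176  0.012]
top [125.1 232.7] 421 box mm [54. 99.] [0.446 0.347 0.012]
top [251.2 226.6] 324 box mm [29. 90.] [ 0.456 -0.009  0.012]
top [368.7 222.3] 240 box mm [55. 39.] [ 0.46  -0.342  0.012]
top [186.  228.7] 552 box mm [94. 70.] [0.454 0.174 0.012]
scene [325.  170.3] 1118 box mm [172.  73.] [0.42  0.17  0.012]
scene [104.9 172.5] 433 box mm [ 63. 101.] [ 0.451 -0.351  0.012]
scene [173.8 175.7] 528 box mm [107.  77.] [ 0.457 -0.184  0.012]
scene [400.2 179.5] 654 box mm [ 82. 129.] [0.448 0.343 0.012]
scene [247.9 180.6] 336 box mm [ 37. 102.] [ 0.468 -0.01   0.012]
scene [ 88.9 225.9] 1127 box mm [ 61. 135.] [ 0.636 -0.328  0.012]
scene [332.6 225.7] 769 box mm [ 68. 112.] [0.612 0.17  0.012]
scene [409.4 229.9] 573 box mm [143.  35.] [0.618 0.326 0.012]
scene [169.  229.6] 1039 box mm [123.  67.] [ 0.638 -0.161  0.012]
scene [252.1 227.2] 855 box mm [ 70. 101.] [0.624 0.006 0.012]
```

View pics/br.png

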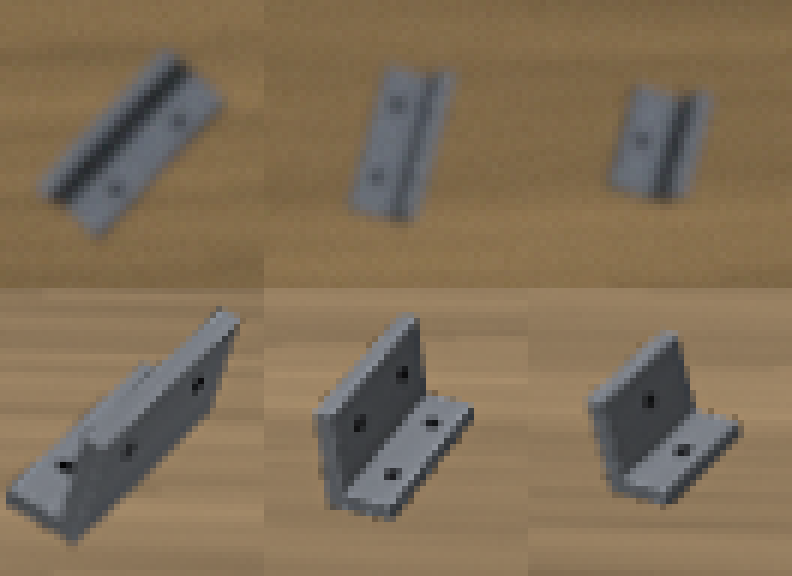

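View pics/tr.png

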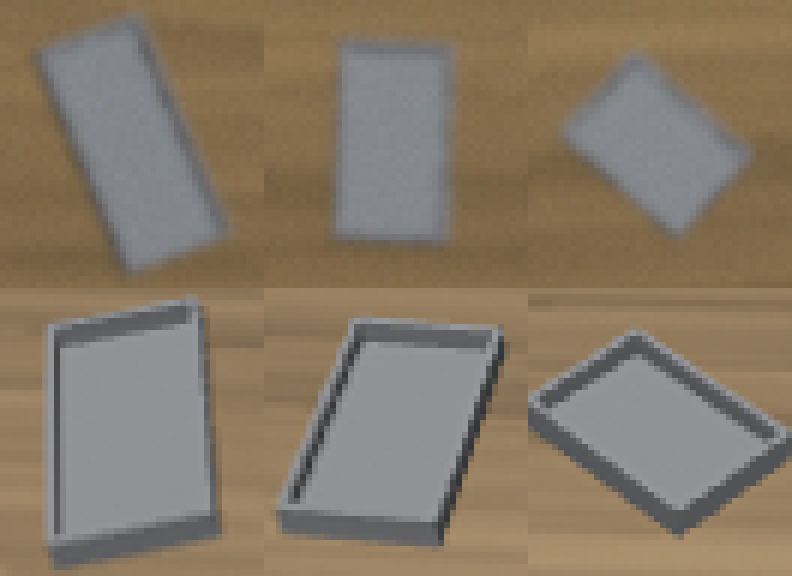

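Both crops are clear. Leg top strips and tray rim corners can be picked in both views, and top and scene are turned half round relative to each other. I'll triangulate these picks and check them against the given sizes.

```bash
cat > m.py <<'E'
from h import *
import pickle
C=pickle.load(open("c0.pkl","rb"));T,S=C["top"],C["scene"]
def pk(pts,ctr,off): return np.array([((x-off)/6-.5+ctr[0]-22, y/6-.5+ctr[1]-24) for x,y in pts])
tc=[(133,172),(310,223),(369,223)]; sc=[(411,230),(176,177),(106,174)]
# leg top midline ends: (upper in top crop, lower in top crop)
bt=[[(177,58),(45,193)],[(447,71),(405,220)],[(706,93),(680,197)]]
bs=[[(95,150),(230,27)],[(326,125),(412,31)],[(597,114),(671,48)]]
TG={}
for i,n in enumerate(("long","mid","short")):
    a,b=pk(bt[i],tc[i],264*i),pk(bs[i],sc[i],264*i)
    X=tri(T,a,S,b); d=X[0]-X[1]; P=plane(T,a,.045);e=P[0]-P[1]
    print(n,"z",X[:,2].round(4),"len",np.linalg.norm(d).round(4),"mid",X.mean(0).round(4),"yaw",np.degrees(np.arctan2(d[1],d[0])).round(1),
     "| top@45",P.mean(0).round(4),np.linalg.norm(e).round(4),np.degrees(np.arctan2(e[1],e[0])).round(1))
tc=[(361,166),(303,166),(245,171)]; sc=[(90,226),(170,230),(253,228)]
tt=[[(40,50),(140,15),(230,235),(132,270)],[(340,40),(455,45),(450,243),(333,240)],[(562,130),(637,52),(750,152),(678,238)]]
ts=[[(216,227),(52,255),(49,37),(199,14)],[(440,235),(280,227),(355,32),(502,40)],[(790,150),(682,227),(528,115),(637,45)]]
for i,n in enumerate(("long","mid","short")):
    a,b=pk(tt[i],tc[i],264*i),pk(ts[i],sc[i],264*i)
    X=tri(T,a,S,b);P=plane(T,a,.012);Q=plane(S,b,.012)
    for nm,Y in(("tri",X),("top",P),("scene",Q)):
        d=(Y[0]+Y[1]-Y[2]-Y[3])/2; w=(Y[1]+Y[2]-Y[0]-Y[3])/2
        print(n,nm,"z",Y[:,2].round(3),"L",np.linalg.norm(d).round(3),"W",np.linalg.norm(w).round(3),"c",Y.mean(0).round(4),"yaw",np.degrees(np.arctan2(d[1],d[0])).round(1))
E
python3 m.py
```

```text
long z [0.0443 0.0442] len 0.0874 mid [0.6238 0.3303 0.0442] yaw -44.1 | top@45 [0.6236 0.3297 0.045 ] 0.0878 -44.6
mid z [0.0456 0.0422] len 0.0708 mid [ 0.4605 -0.1845  0.0439] yaw -17.1 | top@45 [ 0.4602 -0.1829  0.045 ] 0.0713 -18.0
short z [0.044  0.0422] len 0.0497 mid [ 0.4566 -0.3504  0.0431] yaw -16.6 | top@45 [ 0.4561 -0.3487  0.045 ] 0.0499 -17.3
long tri z [0.01  0.011 0.011 0.01 ] L 0.115 W 0.052 c [ 0.6253 -0.3308  0.0105] yaw 19.9
long top z [0.012 0.012 0.012 0.012] L 0.115 W 0.052 c [ 0.6248 -0.3297  0.012 ] yaw 19.4
long scene z [0.012 0.012 0.012 0.012] L 0.114 W 0.053 c [ 0.6269 -0.3307  0.012 ] yaw 20.2
mid tri z [0.011 0.009 0.01  0.01 ] L 0.097 W 0.055 c [ 0.6289 -0.1608  0.0099] yaw -3.5
mid top z [0.012 0.012 0.012 0.012] L 0.097 W 0.056 c [ 0.6283 -0.1594  0.012 ] yaw -4.0
mid scene z [0.012 0.012 0.012 0.012] L 0.097 W 0.053 c [ 0.6312 -0.1612  0.012 ] yaw -3.0
short tri z [0.011 0.01  0.011 0.009] L 0.075 W 0.053 c [0.617  0.0072 0.0103] yaw 46.3
short top z [0.012 0.012 0.012 0.012] L 0.074 W 0.053 c [0.6167 0.0079 0.012 ] yaw 46.0
short scene z [0.012 0.012 0.012 0.012] L 0.075 W 0.052 c [0.6189 0.0065 0.012 ] yaw 46.6
```

Sizes, heights (44 mm leg tops, 10 mm rims) and reach all agree with the text. Next is a helper that converts goals to tool-axis shifts, then the short bracket.

```bash
cat > go.py <<'E'
# go.py short|mid|long pick|place : shift in tool axes from the present pose, to the goal at heights 0.12 and down
import sys,numpy as np
from scipy.spatial.transform import Rotation as Ro
from station import bot, vision, probe_bus
B=dict(short=(.4564,-.3496,-17.,1),mid=(.4603,-.1837,-17.5,1),long=(.6237,.3300,-44.3,-1))
T=dict(short=(.6172,.0072,46.3),mid=(.6290,-.1605,-3.5),long=(.6255,-.3305,19.9))
n,w=sys.argv[1:3]
if w=="pick": x,y,a=B[n][:3];zl=.016
else:
    x,y,a=T[n]; s=B[n][3]*.010; x+=s*np.sin(np.radians(a)); y-=s*np.cos(np.radians(a)); zl=.020
q=probe_bus.get_state(); R=Ro.from_euler("xyz",q["orientation"]); yaw=q["orientation"][2]
t=-((np.radians(a)-yaw+np.pi/2)%np.pi-np.pi/2)
for z in(.12,zl): print("goal",np.round([x,y,z],3),"shift",R.inv().apply(np.array([x,y,z])-q["position"]).round(4),"turn",round(t,3))
print("steps/turn rows",np.linalg.norm([x-q["position"][0],y-q["position"][1]])/.0625,abs(t)/.188,"pos",np.round(q["position"],4),"w",q["grip_width"])
E
python3 go.py short pick
python3 drive.py '0.05 0.344 -0.214 0.10 0.572;0.05 0.344 -0.214 0.10 0.572;0.05 0.344 -0.214 0.10 0.572;0.05 0.344 -0.214 0.10 0.572;0.05 0.344 -0.214 0.10 0.572;0.05 0.344 -0.214 0.10 0.572;0.05 0.344 -0.214 0.10 0.572;0.05 0.344 -0.214 0.10 0.572'; python3 go.py short pick
```

```text
t: 1.2
position: [0.4587, -0.3462, 0.1217]
orientation: [-3.139, 0.001, -0.29]
contact_force: [-0.8, -0.1, 0.3]
grip_width: 0.0496
grip_force: 0.0
goal [ 0.456 -0.35   0.12 ] shift [-0.0012  0.004   0.0017] turn 0.007
goal [ 0.456 -0.35   0.016] shift [-0.0011  0.0042  0.1057] turn 0.007
steps/turn rows 0.06622659049999394 0.03553722937401189 pos [ 0.4587 -0.3462  0.1217] w 0.04961273530490659
```

```bash
python3 drive.py '0.05 0 0 0 0;0.05 0 0 0 0'; python3 go.py short pick
```

```text
t: 1.45
position: [0.4551, -0.352, 0.123]
orientation: [3.141, -0.0, -0.3]
contact_force: [-0.0, -0.0, 0.3]
grip_width: 0.0497
grip_force: 0.0
goal [ 0.456 -0.35   0.12 ] shift [ 0.0005 -0.0027  0.003 ] turn -0.003
goal [ 0.456 -0.35   0.016] shift [ 0.0005 -0.0028  0.107 ] turn -0.003
steps/turn rows 0.044228810232240456 0.017208492389187577 pos [ 0.4551 -0.352   0.123 ] w 0.04968082728097453
```

```bash
python3 drive.py '0.05 0 -0.002 0.05 0;0.05 0 -0.002 0.09 0;0.05 0 -0.002 0.105 0;0.05 0 -0.002 0.105 0;0.0 0 -0.002 0.105 0;0.0 0 -0.002 0.105 0;0.0 0 -0.002 0.105 0;0.0 0 -0.002 0.105 0'; python3 go.py short pick
```

```text
t: 2.45
position: [0.457, -0.3486, 0.0181]
orientation: [3.141, -0.001, -0.297]
contact_force: [0.6, 0.5, 0.3]
grip_width: 0.0132
grip_force: 0.0
goal [ 0.456 -0.35   0.12 ] shift [-0.0002  0.0012 -0.1019] turn -0.0
goal [ 0.456 -0.35   0.016] shift [-0.0003  0.0012  0.0021] turn -0.0
steps/turn rows 0.01937861227850655 0.002052637563680951 pos [ 0.457  -0.3486  0.0181] w 0.013179246193731932
```

```bash
python3 drive.py '0 0 0 0 0;0 0 0 0 0;0 0 0 0 0;0 0 0 -0.04 0;0 0 0 -0.08 0;0 0 0 -0.1 0;0 0 0 -0.1 0'; python3 go.py short place; python3 - <<'E'
from h import *
C=cams()
f=lambda n,u,v:cv2.resize(C[n]["pixels"][v-40:v+40,u-40:u+40,::-1],(400,400))
a=proj(C["top"],[.457,-.349,.09])[0].astype(int);b=proj(C["scene"],[.457,-.349,.09])[0].astype(int);print(a,b)
cv2.imwrite("pics/lift1.png",np.hstack([f("top",*a),f("scene",*b)]))
E
```

```text
t: 3.32
position: [0.4575, -0.3489, 0.1187]
orientation: [3.141, -0.003, -0.297]
contact_force: [0.5, 0.8, -1.5]
grip_width: 0.0079
grip_force: 30.0
goal [0.624 0.    0.12 ] shift [ 0.0573 -0.3827 -0.0013] turn -1.105
goal [0.624 0.    0.02 ] shift [ 0.057  -0.3828  0.0987] turn -1.105
steps/turn rows 6.192218873392873 5.879328609141048 pos [ 0.4575 -0.3489  0.1187] w 0.007922720040321104
[378 221] [ 98 146]
```

View pics/lift1.png

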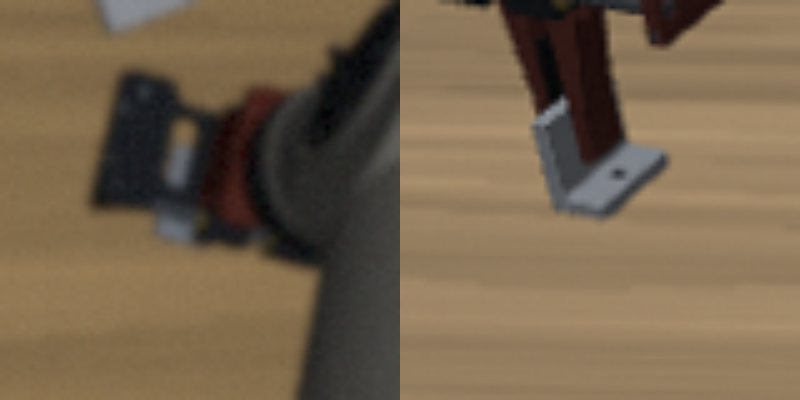

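The short bracket is held level: in the right half its leg is between the fingers at (560,150) and its foot is horizontal. Carrying it to the short tray.

```bash
python3 drive.py '0 0.057 -0.383 0 -1.105;0 0.057 -0.383 0 -1.105;0 0.057 -0.383 0 -1.105;0 0.057 -0.383 0 -1.105;0 0.057 -0.383 0 -1.105;0 0.057 -0.383 0 -1.105;0 0.057 -0.383 0 -1.105;0 0.057 -0.383 0 -1.105'; python3 drive.py '0 0 0 0 0;0 0 0 0 0;0 0 0 0 0;0 0 0 0 0'; python3 go.py short place
```

```text
t: 4.42
position: [0.6226, 0.0016, 0.116]
orientation: [-3.14, 0.002, 0.808]
contact_force: [-1.6, -0.2, -1.7]
grip_width: 0.0079
grip_force: 30.0
t: 4.92
position: [0.6234, 0.0005, 0.1178]
orientation: [3.141, -0.0, 0.807]
contact_force: [-0.7, -0.2, -0.4]
grip_width: 0.008
grip_force: 30.0
goal [0.624 0.    0.12 ] shift [ 0.0006  0.0009 -0.0022] turn -0.001
goal [0.624 0.    0.02 ] shift [0.0006 0.0009 0.0978] turn -0.001
steps/turn rows 0.016847534556145724 0.0060774471914106926 pos [6.234e-01 5.000e-04 1.178e-01] w 0.008014985930302518
```

```bash
python3 drive.py '0 0 0.001 0.05 0;0 0 0.001 0.08 0;0 0 0.001 0.09 0;0 0 0.001 0.095 0;0 0 0.001 0.096 0;0 0 0.001 0.096 0;0 0 0.001 0.096 0'
```

```text
t: 5.8
position: [0.6248, 0.0004, 0.0225]
orientation: [3.141, -0.001, 0.808]
contact_force: [0.4, -0.2, -1.5]
grip_width: 0.0081
grip_force: 30.0
```

```bash
python3 drive.py '0 0 0 0.001 0;0 0 0 0.001 0;0 0 0 0.001 0'; python3 drive.py '0.03 0 0 0 0;0.03 0 0 0 0;0.03 0 0 0 0;0.03 0 0 -0.03 0;0.04 0 0 -0.07 0;0.05 0 0 -0.1 0;0.05 0 0 -0.1 0;0.05 0 0 -0.1 0'; python3 go.py mid pick
```

```text
t: 6.18
position: [0.6245, 0.0003, 0.021]
orientation: [3.141, -0.0, 0.808]
contact_force: [-0.1, -0.6, 1.2]
grip_width: 0.0081
grip_force: 30.0
t: 7.18
position: [0.6236, 0.0002, 0.1199]
orientation: [-3.141, 0.001, 0.808]
contact_force: [-0.2, -0.1, -0.2]
grip_width: 0.0498
grip_force: 0.0
goal [ 0.46  -0.184  0.12 ] shift [-2.458e-01  9.100e-03  1.000e-04] turn 1.113
goal [ 0.46  -0.184  0.016] shift [-0.2457  0.0092  0.1041] turn 1.113
steps/turn rows 3.93523576423483 5.9213861480694385 pos [6.236e-01 2.000e-04 1.199e-01] w 0.04980300507966294
```

```bash
python3 drive.py '0.05 -0.245 0.009 0 1.113;0.05 -0.245 0.009 0 1.113;0.05 -0.245 0.009 0 1.113;0.05 -0.245 0.009 0 1.113;0.05 -0.245 0.009 0 1.113;0.05 -0.245 0.009 0 1.113;0.05 -0.245 0.009 0 1.113;0.05 -0.245 0.009 0 1.113'; python3 drive.py '0.05 0 0 0 0;0.05 0 0 0 0;0.05 0 0 0 0';python3 go.py mid pick
python3 - <<'E'
from h import *
C=cams()
f=lambda n,u,v:cv2.resize(C[n]["pixels"][v-40:v+40,u-40:u+40,::-1],(400,400))
cv2.imwrite("pics/pl1.png",np.hstack([f("top",245,171),f("scene",253,218)]))
E
```

```text
t: 8.18
position: [0.461, -0.1826, 0.12]
orientation: [3.141, 0.001, -0.301]
contact_force: [0.5, -0.0, -0.6]
grip_width: 0.0499
grip_force: 0.0
t: 8.55
position: [0.4614, -0.1829, 0.1206]
orientation: [-3.142, 0.0, -0.305]
contact_force: [-0.1, 0.1, 0.4]
grip_width: 0.05
grip_force: 0.0
goal [ 0.46  -0.184  0.12 ] shift [-0.0008  0.001   0.0006] turn 0.001
goal [ 0.46  -0.184  0.016] shift [-0.0008  0.0011  0.1046] turn 0.001
steps/turn rows 0.020924781641001308 0.003500411914760237 pos [ 0.4614 -0.1829  0.1206] w 0.049971487641933
```

View pics/pl1.png

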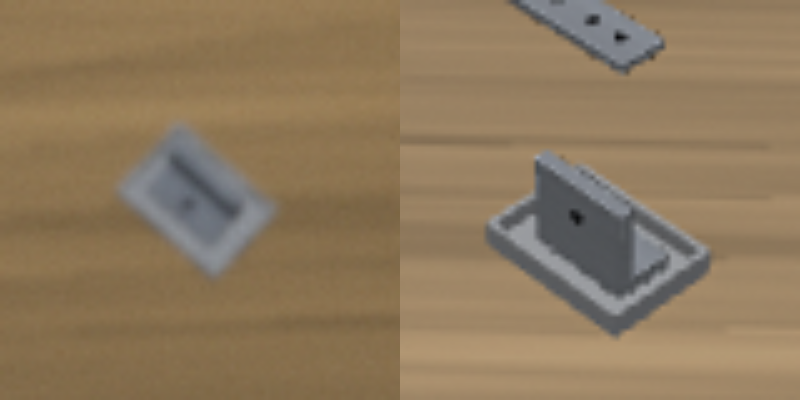

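The short bracket stands flat and centred in its tray, centre near (200,200) in the left half. Next is the mid bracket.

```bash
python3 drive.py '0.05 -0.001 0.001 0.05 0;0.05 -0.001 0.001 0.09 0;0.05 -0.001 0.001 0.103 0;0.05 -0.001 0.001 0.103 0;0 -0.001 0.001 0.103 0;0 -0.001 0.001 0.103 0;0 -0.001 0.001 0.103 0;0 -0.001 0.001 0.103 0'; python3 drive.py '0 0 0 0 0;0 0 0 0 0;0 0 0 0 0'; python3 drive.py '0 0 0 -0.04 0;0 0 0 -0.08 0;0 0 0 -0.1 0;0 0 0 -0.1 0;0 0 0 -0.1 0'; python3 go.py mid place
```

```text
t: 9.65
position: [0.4604, -0.1837, 0.0181]
orientation: [3.142, -0.001, -0.305]
contact_force: [-0.5, 0.1, -1.0]
grip_width: 0.0133
grip_force: 0.0
t: 10.02
position: [0.4602, -0.1837, 0.0179]
orientation: [3.141, -0.0, -0.305]
contact_force: [-1.2, -0.0, 5.9]
grip_width: 0.0077
grip_force: 30.0
t: 10.65
position: [0.4593, -0.1833, 0.1166]
orientation: [3.142, 0.002, -0.305]
contact_force: [-0.6, 0.4, -0.3]
grip_width: 0.0079
grip_force: 30.0
goal [ 0.628 -0.17   0.12 ] shift [ 0.1574 -0.063  -0.0037] turn -0.244
goal [ 0.628 -0.17   0.02 ] shift [ 0.1575 -0.063   0.0963] turn -0.244
steps/turn rows 2.7125703372736854 1.2981291772042194 pos [ 0.4593 -0.1833  0.1166] w 0.007888638102974308
```

```bash
python3 drive.py '0 0.157 -0.063 0 -0.244;0 0.157 -0.063 0 -0.244;0 0.157 -0.063 0 -0.244;0 0.157 -0.063 0 -0.244;0 0.157 -0.063 0 -0.244;0 0.157 -0.063 0 -0.244;0 0.157 -0.063 0 -0.244';  python3 go.py mid place; python3 - <<'E'
from h import *
C=cams()
f=lambda n,u,v:cv2.resize(C[n]["pixels"][v-40:v+40,u-40:u+40,::-1],(400,400))
cv2.imwrite("pics/lift2.png",np.hstack([f("top",303,166),f("scene",170,200)]))
E
```

```text
t: 11.52
position: [0.6278, -0.1711, 0.1178]
orientation: [3.141, 0.0, -0.062]
contact_force: [0.6, 0.3, -1.1]
grip_width: 0.0077
grip_force: 30.0
goal [ 0.628 -0.17   0.12 ] shift [ 0.0005 -0.0007 -0.0022] turn -0.001
goal [ 0.628 -0.17   0.02 ] shift [ 0.0006 -0.0007  0.0978] turn -0.001
steps/turn rows 0.01410172258339155 0.00466409139433474 pos [ 0.6278 -0.1711  0.1178] w 0.007656468554967134
```

View pics/lift2.png

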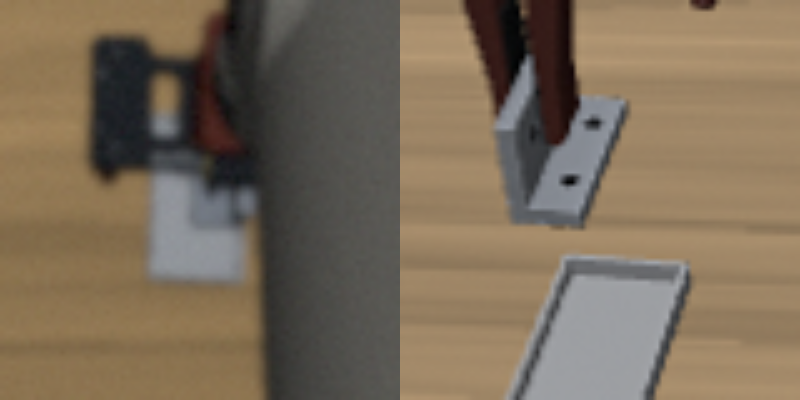

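The mid bracket hangs level and aligned above its tray. Lowering it.

```bash
python3 drive.py '0 0 0 0.05 0;0 0 0 0.08 0;0 0 0 0.09 0;0 0 0 0.095 0;0 0 0 0.096 0;0 0 0 0.097 0;0 0 0 0.097 0;0 0 0 0.097 0'; python3 drive.py '0.03 0 0 0 0;0.03 0 0 0 0;0.03 0 0 0 0;0.03 0 0 -0.03 0;0.04 0 0 -0.07 0;0.05 0 0 -0.1 0;0.05 0 0 -0.1 0;0.05 0 0 -0.1 0'; python3 go.py long pick
```

```text
t: 12.62
position: [0.629, -0.1708, 0.0211]
orientation: [3.141, -0.001, -0.061]
contact_force: [-0.3, -0.2, -0.4]
grip_width: 0.008
grip_force: 30.0
t: 13.62
position: [0.6281, -0.1705, 0.1198]
orientation: [-3.141, 0.001, -0.061]
contact_force: [0.4, -0.4, -0.6]
grip_width: 0.05
grip_force: 0.0
goal [0.624 0.33  0.12 ] shift [-3.500e-02 -4.993e-01 -1.000e-04] turn 0.712
goal [0.624 0.33  0.016] shift [-0.0349 -0.4993  0.1039] turn 0.712
steps/turn rows 8.008856640086307 3.78753345606185 pos [ 0.6281 -0.1705  0.1198] w 0.05003840245253749
```

```bash
python3 drive.py '0.05 -0.035 -0.499 0 0.712;0.05 -0.035 -0.499 0 0.712;0.05 -0.035 -0.499 0 0.712;0.05 -0.035 -0.499 0 0.712;0.05 -0.035 -0.499 0 0.712;0.05 -0.035 -0.499 0 0.712;0.05 -0.035 -0.499 0 0.712;0.05 -0.035 -0.499 0 0.712'; python3 drive.py '0.05 0 0 0 0;0.05 0 0 0 0;0.05 0 0 0 0;0.05 0 0 0 0'; python3 go.py long pick;python3 - <<'E'
from h import *
C=cams()
f=lambda n,u,v:cv2.resize(C[n]["pixels"][v-40:v+40,u-40:u+40,::-1],(400,400))
cv2.imwrite("pics/pl2.png",np.hstack([f("top",303,166),f("scene",170,220)]))
E
```

```text
t: 14.62
position: [0.6233, 0.3307, 0.1186]
orientation: [3.139, 0.0, -0.773]
contact_force: [0.9, 0.7, -0.4]
grip_width: 0.0499
grip_force: 0.0
t: 15.12
position: [0.6249, 0.3273, 0.1205]
orientation: [3.141, -0.001, -0.776]
contact_force: [-0.4, -0.7, 0.4]
grip_width: 0.0496
grip_force: 0.0
goal [0.624 0.33  0.12 ] shift [-0.0027 -0.0011  0.0005] turn -0.003
goal [0.624 0.33  0.016] shift [-0.0028 -0.0011  0.1045] turn -0.003
steps/turn rows 0.04711610376293616 0.013419651176005881 pos [0.6249 0.3273 0.1205] w 0.04963088016365945
```

View pics/pl2.png

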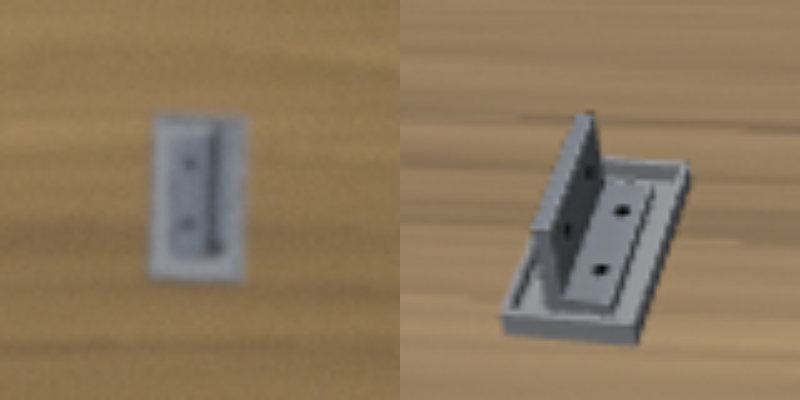

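The mid bracket is flat and aligned in its tray, about (196,193) against the tray centre at (200,198) in the left half. Next is the long bracket.

```bash
python3 drive.py '0.05 -0.002 -0.001 0.05 0;0.05 -0.002 -0.001 0.09 0;0.05 -0.002 -0.001 0.103 0;0.05 -0.002 -0.001 0.103 0;0 -0.002 -0.001 0.103 0;0 -0.002 -0.001 0.103 0;0 -0.002 -0.001 0.103 0;0 -0.002 -0.001 0.103 0'; python3 drive.py '0 0 0 0 0;0 0 0 0 0;0 0 0 0 0'; python3 go.py long pick|tail -1; python3 drive.py '0 0 0 -0.04 0;0 0 0 -0.08 0;0 0 0 -0.1 0;0 0 0 -0.1 0;0 0 0 -0.1 0'; python3 go.py long place
```

```text
t: 16.23
position: [0.6238, 0.3315, 0.0181]
orientation: [-3.141, -0.0, -0.773]
contact_force: [-0.1, -0.9, 0.3]
grip_width: 0.0135
grip_force: 0.0
t: 16.6
position: [0.6238, 0.3316, 0.0179]
orientation: [-3.141, -0.0, -0.773]
contact_force: [-0.1, 0.4, 3.1]
grip_width: 0.0079
grip_force: 30.0
steps/turn rows 0.024958082364254074 0.00042417281370547697 pos [0.6238 0.3316 0.0179] w 0.0078501005412651
t: 17.23
position: [0.6225, 0.3308, 0.1156]
orientation: [3.139, 0.001, -0.773]
contact_force: [0.0, 0.0, -2.2]
grip_width: 0.0077
grip_force: 30.0
goal [ 0.622 -0.321  0.12 ] shift [ 0.455   0.4669 -0.0033] turn -1.12
goal [ 0.622 -0.321  0.02 ] shift [0.455  0.4666 0.0967] turn -1.12
steps/turn rows 10.430587636955112 5.959783698143761 pos [0.6225 0.3308 0.1156] w 0.007745749655702641
```

```bash
python3 drive.py '0 0.228 0.233 -0.003 -0.56;0 0.228 0.233 -0.003 -0.56;0 0.228 0.233 -0.003 -0.56;0 0.228 0.233 -0.003 -0.56;0 0.228 0.233 -0.003 -0.56;0 0.228 0.233 -0.003 -0.56'; python3 go.py long place
```

```text
t: 17.98
position: [0.6226, -0.0017, 0.1188]
orientation: [3.138, 0.003, -0.221]
contact_force: [0.7, -0.3, -1.8]
grip_width: 0.0081
grip_force: 30.0
goal [ 0.622 -0.321  0.12 ] shift [ 6.970e-02  3.117e-01 -2.000e-04] turn -0.569
goal [ 0.622 -0.321  0.02 ] shift [0.0699 0.3113 0.0998] turn -0.569
steps/turn rows 5.1107353197339584 3.025146695942796 pos [ 0.6226 -0.0017  0.1188] w 0.0081129948306723
```

```bash
python3 drive.py '0 0.07 0.311 0 -0.565;0 0.07 0.311 0 -0.565;0 0.07 0.311 0 -0.565;0 0.07 0.311 0 -0.565;0 0.07 0.311 0 -0.565;0 0.07 0.311 0 -0.565;0 0.07 0.311 0 -0.565;0 0.07 0.311 0 -0.565'; python3 drive.py '0 0 0 0 0;0 0 0 0 0;0 0 0 0 0;0 0 0 0 0'; python3 go.py long place; python3 - <<'E'
from h import *
C=cams()
f=lambda n,u,v:cv2.resize(C[n]["pixels"][v-40:v+40,u-40:u+40,::-1],(400,400))
cv2.imwrite("pics/lift3.png",np.hstack([f("top",361,166),f("scene",90,200)]))
E
```

```text
t: 18.98
position: [0.6273, -0.3101, 0.1199]
orientation: [-3.139, -0.0, 0.355]
contact_force: [0.1, -0.1, -1.1]
grip_width: 0.0079
grip_force: 30.0
t: 19.48
position: [0.6267, -0.3133, 0.1208]
orientation: [3.141, -0.0, 0.352]
contact_force: [0.2, 0.3, -1.7]
grip_width: 0.0077
grip_force: 30.0
goal [ 0.622 -0.321  0.12 ] shift [-0.007   0.0057  0.0008] turn 0.005
goal [ 0.622 -0.321  0.02 ] shift [-0.007   0.0057  0.1008] turn 0.005
steps/turn rows 0.14487318332028978 0.02414796455990749 pos [ 0.6267 -0.3133  0.1208] w 0.007694650382539886
```

View pics/lift3.png

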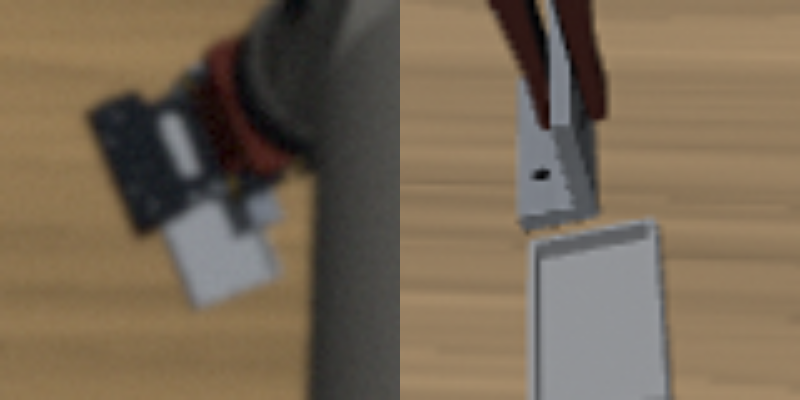

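The long bracket is held level and aligned, but the tool is 9 mm off, so I'll correct that while lowering.

```bash
python3 drive.py '0 -0.007 0.006 0 0.005;0 -0.007 0.006 0 0.005;0 -0.007 0.006 0 0.005;0 -0.007 0.006 0 0.005'; python3 go.py long place; python3 drive.py '0 0 0 0.05 0;0 0 0 0.08 0;0 0 0 0.09 0;0 0 0 0.096 0;0 0 0 0.098 0;0 0 0 0.099 0;0 0 0 0.099 0;0 0 0 0.099 0'; python3 go.py long place|tail -1
```

```text
t: 20.08
position: [0.6223, -0.3212, 0.1207]
orientation: [-3.141, -0.0, 0.347]
contact_force: [-0.1, 0.1, -2.2]
grip_width: 0.0077
grip_force: 30.0
goal [ 0.622 -0.321  0.12 ] shift [-0.0001 -0.0001  0.0007] turn -0.0
goal [ 0.622 -0.321  0.02 ] shift [-1.000e-04 -1.000e-04  1.007e-01] turn -0.0
steps/turn rows 0.003160666413527232 0.0017432214571194587 pos [ 0.6223 -0.3212  0.1207] w 0.007695891471304586
t: 21.08
position: [0.6224, -0.3215, 0.0222]
orientation: [3.141, -0.001, 0.347]
contact_force: [-0.4, 0.9, -2.0]
grip_width: 0.0079
grip_force: 30.0
steps/turn rows 0.008743252466719222 0.0035589312019020723 pos [ 0.6224 -0.3215  0.0222] w 0.007886443754373865
```

Lower 1 mm, release, then move up and away.

```bash
python3 drive.py '0 0 0 0.001 0;0 0 0 0.001 0;0.03 0 0 0.001 0;0.03 0 0 0.001 0;0.03 0 0 0.001 0;0.03 0 0 -0.04 0;0.03 0 0 -0.09 0;0.03 0 0 -0.15 0'; python3 drive.py '0.05 -0.2 0.1 -0.06 0;0.05 -0.2 0.1 -0.06 0;0.05 -0.2 0.1 -0.06 0;0.05 -0.2 0.1 -0.06 0;0.05 -0.2 0.1 -0.06 0;0.05 -0.2 0.1 -0.06 0'; python3 - <<'E'
from h import *
import pickle
C=cams(); pickle.dump(C,open("c1.pkl","wb"))
def crop(n,u,v,w,h,f): return cv2.resize(C[n]["pixels"][v-h//2:v+h//2,u-w//2:u+w//2,::-1],(w*f,h*f),interpolation=cv2.INTER_NEAREST)
r1=[crop("top",*p,44,48,6) for p in((361,166),(303,166),(245,171))]
r2=[crop("scene",*p,44,48,6) for p in((90,222),(170,222),(253,220))]
cv2.imwrite("pics/end.png",np.vstack([np.hstack(r1),np.hstack(r2)]))
A=pickle.load(open("c0.pkl","rb"))
for n,P in dict(mug=(.455,.175,.04),clamp=(.446,.345,.01),plate=(.456,-.009,.006),chan=(.609,.171,.01)).items():
    u,v=proj(C["top"],P)[0].astype(int); s=np.s_[v-22:v+22,u-22:u+22]
    print(n,np.abs(C["top"]["pixels"][s].astype(int)-A["top"]["pixels"][s]).mean().round(1), (mask(C["top"])[s]!=mask(A["top"])[s]).sum())
E
```

```text
t: 22.08
position: [0.6214, -0.3211, 0.1723]
orientation: [-3.14, 0.001, 0.347]
contact_force: [0.7, -0.5, -0.1]
grip_width: 0.0299
grip_force: 0.0
t: 22.82
position: [0.4688, -0.4824, 0.2315]
orientation: [-3.141, -0.001, 0.348]
contact_force: [0.6, 0.6, -0.1]
grip_width: 0.0499
grip_force: 0.0
mug 1.8 13
clamp 1.9 12
plate 1.7 2
chan 1.7 5
```

View pics/end.png

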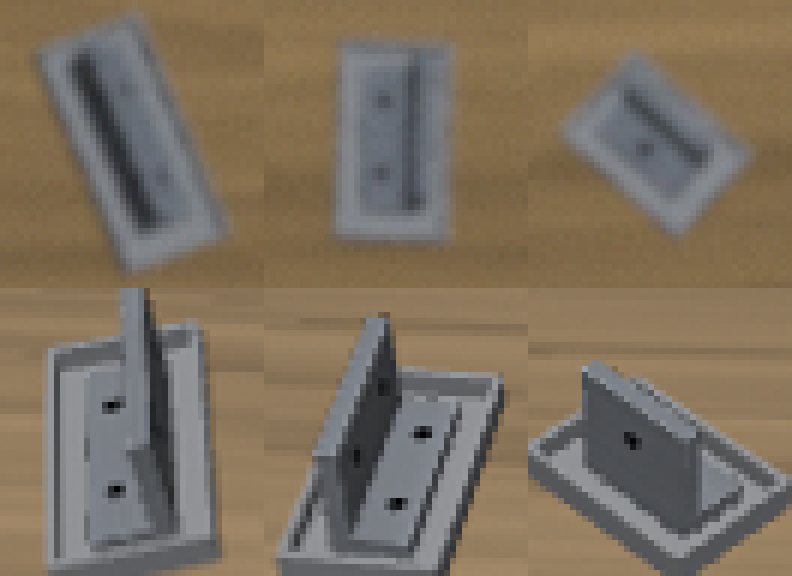

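All three brackets stand flat on their tray floors. From the foot holes, whose middles lie about 4 mm off the foot centre, each bracket is within about 4 mm of its tray's centre, and the lengths line up by eye. The four bystanders are unchanged in the top view, so I'm handing in.

```bash
python3 drive.py '0.05 0 0 0 0;0.05 0 0 0 0;0.05 0 0 0 0'; python3 -c "
from station import bot, vision, probe_bus
print(bot.sign_off())"
```

```text
t: 23.3
position: [0.4683, -0.4831, 0.2315]
orientation: [-3.141, 0.0, 0.347]
contact_force: [-0.4, -0.3, 0.4]
grip_width: 0.05
grip_force: 0.0
the job is handed in; nothing more can be done
None
```

I put all three brackets foot down in the trays of their length rank, each lined up and about 4 mm or less off centre in the last pictures; the bystanders had not moved, and I handed the job in at about 23 s (no verdict was returned).

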